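# Put the blue tile out in the display rack

## Task

On the pricing bench of a second-hand shop, take the blue tile from its single stand and stand it on its edge in the middle slot of the dark wooden rack: upright, right down on the slot's floor, roughly centred along the slot, then let go. Set it down, do not drop it, and leave the amber and green tiles standing where they are.

Things in the scene. Friction and masses are not known exactly. Their poses are not given: they have to be found in the camera images.
- blue_tile: tile to move: blue edges, both faces white with a blue diamond; 16 mm thick (x), 100 wide (y), 120 tall (z), about 0.3 kg. Origin: middle of its underside. Starts upright, loose in a fixed grey single-slot stand, its underside 12 mm above the table; the stand's lips end 46 mm above the table, so the tile's upper 85 mm is free to grip across its thickness from above.
- middle_slot (a point): centre of the middle slot's floor, 12 mm above the table, in the fixed dark wooden rack; x across the slot, y along it, z up. Slot 21 mm wide, 110 long, ends open; slats 36 mm high, lips flared to a 37 mm mouth, tops 60 mm above the table. Board 205 x 130 x 12 mm, three slots 64 mm apart along x, solid bars between: +x one empty, -x one holds the green tile. Tiles may lean a little.
- green_tile: bystander: tile of the same size, axes and origin as the blue one, with green edges and green bars on its white faces, standing in the rack's slot 64 mm to the -x side of the middle one. To be left alone.
- amber_tile: bystander: tile of the same size, axes and origin, with yellow edges and a yellow disc on its white faces, standing in another grey single stand like the blue tile's. To be left alone.
Not all that is in view belongs to the job. What is shaped like the blue_tile but purple or red is not meant.

How it is judged:
By the outcome, as a careful person would: the job done as asked, in the order asked, and still so for the second after the job is handed in, with the robot touching nothing.
It also fails if it takes over 35 s, if anything falls off the work surface, if the arm or the gripper's body presses on something with over 40 N, if the wrist force passes 120 N, or if a joint passes its speed limit or range.

## Robot

A 6-joint arm with a two-finger parallel gripper is mounted at the origin on the work surface. World frame = base frame: x ahead of the robot, y to its left, z up, the work surface at z = 0. Lengths are in m, angles in rad, forces in N, time in s.
With the tool pointing down it reaches from about 0.35 to 1 m from the base axis. Payload 7.1 kg.
Tool frame: the origin (TCP) lies at the very end of the fingers, on their centre line; the grasp point (between the pads) lies 19 mm behind it; z points along the fingers, y is the line along which they close (so a half turn about z gives the same grasp; the last joint's range is limited). The gripper opens to 85 mm and grips with 20 to 120 N. Pads are 22 mm wide; open, the fingers measure 114 mm over their backs; the gripper's body (76 mm by 85 mm) begins 54 mm behind the grasp point. The pads swing forward as they close: fully open they stand 13 mm farther back than shut.
Start: joints at [1.163, 0.423, 1.63, -0, 1.089, -0.019], TCP at [0.237, 0.578, 0.231] pointing down, gripper open.
Joint ranges: [-3, 3], [-0.9, 2.11], [0.09, 2.58], [-1.31, 4.45], [0.11, 2.69], [-2.54, 2.54]. Speed limits (rad/s): [2.39, 2.39, 3.01, 3.14, 3.14, 3.14].

## Interface

Orientations are given as a 3x3 rotation matrix whose columns are the frame's x, y, z axes.
In Python, from bench import manip gives the robot as it stands.
- The arm moves only by the shell command python3 -m crank 'ROWS' [OPENING]. ROWS is JSON, a list of rows, each a list of 4 numbers: the shift along the tool's x, y, z in m, then the turn about the tool's z in rad. A call has 1 to 8 rows; each row shifts and turns the commanded pose from where the row before left it, along the tool's axes as they then stand; what a row does not reach is not made up. A row lasts 1/8 s, in which the tool goes at most 62.5 mm and 10.7 degrees, less where a joint would pass 70% of its speed; a pose out of reach is approached as far as the arm can. A call is refused whole if a number of a shift passes 0.0625 or a number of a turn 0.188, either way. A call with a gripper value outside its range is refused whole. OPENING is the finger opening in m, from 0 to 0.0854, set as the call begins (- or left out, the last holds). The fingers move at their own pace and stop on an object; the grip force is fixed at half the most. Time passes only in rows, so rows that do not move let the fingers close. It gives the time, the measured TCP pose, the force, the opening and the grip force at its end, in the units of the state.
- manip.observe(): the state, without advancing time (a new reading comes with each control period).
- manip.read_camera(name): name is "side" or "top" or "wrist"; returns the picture (420x560x3 uint8, blue, green, red); there is no depth.
- manip.get_calibration(name): a dict with "camera_matrix" (3x3 intrinsics, pixels), "R" (3x3) and "t" (3): a world point X has camera coordinates R X + t. Camera axes: x right, y down, z forward; pixel columns grow to the right and rows downward; lengths in m; the calibration is good to about 2 mm. A picture is of the moment at which its call begins: read the wrist's pose just before it. get_calibration takes no time and is no camera call; for the wrist camera it gives the pose at the moment of the call.
- manip.close_job(): hands the job in; it is judged then, once.
Trained networks look in the newest picture that a camera, given by its name, has taken for a name from the list of things; names that differ only in an ending like _2 or _b are one class to them, and where a whole thing is asked for, a point or a joint stands for the part that bears it (a point fixed in the world has none). Each returns a list of dicts, best first, with "conf" (0 to 1); they miss things now and then, are a little off and sometimes report something else, mostly with a low value. They report only what shows in the picture. A call takes as long as a camera call. They do not tell look-alikes from the thing itself.
- manip.cut_out(camera, query): "pixels" (420x560 bool, what is visible of it) and "centre" ([column, row] as shares, 0 to 1, of the picture: columns of its width, rows of its height, amid what is visible of it).
- manip.tip_of(camera, query): "centre" ([column, row] as shares, 0 to 1, of the picture: columns of its width, rows of its height: a listed point, or the origin of a listed thing).
The state is a dict: "t": time; "qpos": joint angles; "dq": joint speeds; "tau": joint torques, N m; "tool_pos": TCP position; "orientation": TCP orientation; "wrist_force": force on the tool from outside, world axes, zero at the start; "torque": the same for the moment, N m; "opening": finger opening in m; "grip_force": force on a finger pad.
Only numpy, scipy, OpenCV 4.12 (cv2) and the standard library are available. Lean on these libraries where they do the work, as an engineer would, in place of code of your own. Each camera call takes 0.05 s, during which the arm holds its last target. There are 200 camera calls.

## Working session

There is one attempt and no reset: what is moved stays moved. The work goes in short steps, Python scripts to look and compute and a shell command to move; the robot and the scene stay as the last step left them, time stands still between calls to the robot, and variables do not carry over. Pictures are saved under pics/ and viewed, at most 10 in all, crops included, and the job is handed in when it is done.

```bash
mkdir -p pics; ls; cat > h.py <<'E'
import numpy as np, cv2
from bench import manip
def ray(cal,uv):
    K=np.array(cal["camera_matrix"]);R=np.array(cal["R"]);t=np.array(cal["t"])
    d=R.T@np.linalg.inv(K)@np.array([uv[0],uv[1],1.]);return -R.T@t,d
def at_z(cal,uv,z):
    o,d=ray(cal,uv);return o+d*(z-o[2])/d[2]
def tri(c1,u1,c2,u2):
    A=[];b=[]
    for c,u in((c1,u1),(c2,u2)):
        o,d=ray(c,u);d=d/np.linalg.norm(d);P=np.eye(3)-np.outer(d,d);A.append(P);b.append(P@o)
    return np.linalg.lstsq(np.vstack(A),np.hstack(b),rcond=None)[0]
def proj(cal,X):
    p=np.array(cal["R"])@X+np.array(cal["t"]);p=np.array(cal["camera_matrix"])@p;return p[:2]/p[2]
E
cat > a.py <<'E'
from h import *
np.set_printoptions(precision=4,suppress=True)
s=manip.observe();print(s["t"],s["tool_pos"],s["orientation"])
ims=[]
for c in("side","top"):
    im=manip.read_camera(c);ims.append(im);cal=manip.get_calibration(c)
    print(c,-np.array(cal["R"]).T@cal["t"])
    for q in("blue_tile","middle_slot","green_tile","amber_tile"):
        for r in manip.tip_of(c,q)[:3]:
            uv=np.array(r["centre"])*[560,420];print(q,round(r["conf"],2),uv,at_z(cal,uv,.012))
    for r in manip.cut_out(c,"blue_tile")[:3]:
        print("cut",r["conf"],np.array(r["centre"])*[560,420],r["pixels"].sum())
    cv2.imwrite(f"pics/{c}1.png",im)
E
python3 a.py
```

```text
pics
0.0 [0.2367 0.5778 0.2305] [[-0.9254  0.379  -0.0006]
 [ 0.379   0.9254 -0.0015]
 [-0.     -0.0016 -1.    ]]
side [ 0.1124 -0.6205  0.7189]
blue_tile 0.81 [242.424 295.806] [ 0.3162 -0.1363  0.012 ]
blue_tile 0.78 [293.328 250.488] [ 0.4649 -0.0882  0.012 ]
blue_tile 0.56 [227.304 242.718] [0.354  0.0068 0.012 ]
middle_slot 0.66 [265.888 163.086] [0.5711 0.2142 0.012 ]
green_tile 0.87 [248.976 173.796] [0.5107 0.1972 0.012 ]
amber_tile 0.97 [386.288 239.904] [ 0.6557 -0.1689  0.012 ]
cut 0.89 [293.384 226.8  ] 1244
cut 0.84 [239.176 273.504] 2390
cut 0.84 [219.8   221.214] 698
top [ 0.3412 -0.0004  1.079 ]
blue_tile 0.85 [271.096 268.296] [0.3436 0.0276 0.012 ]
blue_tile 0.73 [326.424 209.79 ] [ 0.4701 -0.0984  0.012 ]
blue_tile 0.65 [336.392 276.318] [ 0.3228 -0.1151  0.012 ]
middle_slot 0.61 [188.888 169.008] [0.57   0.2083 0.012 ]
green_tile 0.95 [191.408 196.182] [0.508  0.2026 0.012 ]
amber_tile 0.77 [353.416 131.208] [ 0.6488 -0.1661  0.012 ]
cut 0.92 [326.704 205.506] 709
cut 0.72 [269.92  265.104] 450
cut 0.65 [342.384 279.006] 708
```

View pics/side1.png

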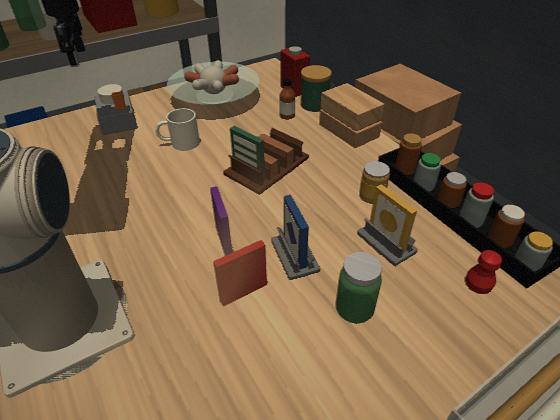

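View pics/top1.png

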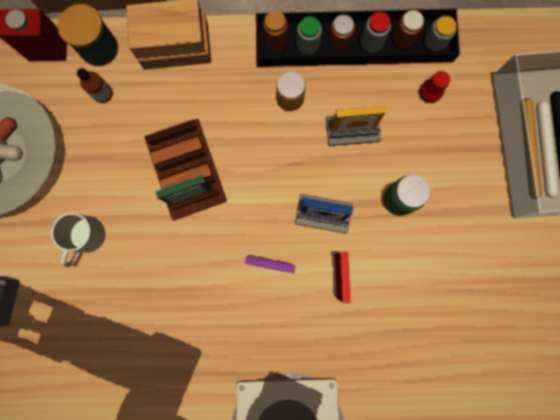

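The side view shows the blue tile at (293,230), the red one at (242,272), the purple one at (221,220), amber at (392,218) and green at (246,148) in the rack. In the top view the blue tile is at (326,206). The rack board's corners there are about (147,135), (198,121), (225,203) and (175,218).

```bash
cat > b.py <<'E'
from h import *
np.set_printoptions(precision=4,suppress=True)
im=cv2.imread("pics/top1.png");cal=manip.get_calibration("top")
hsv=cv2.cvtColor(im,cv2.COLOR_BGR2HSV)
m=cv2.inRange(hsv,(100,120,60),(120,255,255));m[:, :290]=0;m[:,365:]=0;m[:185]=0;m[235:]=0
n,l,st,ce=cv2.connectedComponentsWithStats(m);k=1+np.argmax(st[1:,4]);ys,xs=np.where(l==k)
r=cv2.minAreaRect(np.column_stack([xs,ys]).astype(np.float32));P=[at_z(cal,p,.132) for p in cv2.boxPoints(r)]
print("blue",r,np.mean(P,0));print(np.array(P))
for p in [(147,135),(198,121),(225,203),(175,218)]: print(at_z(cal,p,.012))
w=manip.get_calibration("wrist");s=manip.observe();R=s["orientation"]
c=-np.array(w["R"]).T@w["t"];print("cam in tool",np.array(R).T@(c-s["tool_pos"]),"axes",np.array(w["R"])@R,w["camera_matrix"])
E
python3 b.py
```

```text
blue ((326.82415771484375, 205.95445251464844), (48.655052185058594, 7.2723774909973145), 10.437475204467773) [ 0.4633 -0.0884  0.132 ]
[[ 0.4661 -0.0398  0.132 ]
 [ 0.4803 -0.0428  0.132 ]
 [ 0.4604 -0.137   0.132 ]
 [ 0.4462 -0.1338  0.132 ]]
[0.6511 0.3035 0.012 ]
[0.6812 0.1876 0.012 ]
[0.4908 0.1276 0.012 ]
[0.4597 0.239  0.012 ]
cam in tool [ 0.0763 -0.0013 -0.1424] axes [[-0.0007  1.      0.0009]
 [-0.9549 -0.0004 -0.297 ]
 [-0.297  -0.0011  0.9549]] [[293.6603   0.     276.5516]
 [  0.     293.6603 207.8425]
 [  0.       0.       1.    ]]
```

```bash
python3 -m crank '[[0,0,0,0.165],[0,0,0,0.165],[0,0,0,0.165],[0,0,0,0.165],[0,0,0,0.165],[0,0,0,0.165],[0,0,0,0.165],[0,0,0,0.165]]' 0.06
```

```text
t: 1.6
tool_pos: [0.2369, 0.5784, 0.2314]
orientation: [[0.143, 0.99, -0.0], [0.99, -0.143, 0.0], [0.0, -0.0, -1.0]]
wrist_force: [-0.8, 0.4, -0.0]
opening: 0.06
grip_force: 0.0
```

```bash
python3 -m crank '[[-0.0523,0.0266,0,0],[-0.0523,0.0266,0,0],[-0.0523,0.0266,0,0],[-0.0523,0.0266,0,0],[-0.0523,0.0266,0,0],[-0.0523,0.0266,0,0]]' >/dev/null; python3 -m crank '[[-0.0523,0.0266,0,0],[-0.0523,0.0266,0,0],[-0.0523,0.0266,0,0],[-0.0523,0.0266,0,0],[-0.0523,0.0266,0,0],[-0.0523,0.0266,0,0.06],[0,0,0,0],[0,0,0,0]]'
cat > c.py <<'E'
from h import *
import sys
np.set_printoptions(precision=4,suppress=True)
s=manip.observe();w=manip.get_calibration("wrist");im=manip.read_camera("wrist")
cv2.imwrite(f"pics/{sys.argv[1]}.png",im)
import pickle;pickle.dump((w,s),open(f"pics/{sys.argv[1]}.pkl","wb"))
print(s["t"],s["tool_pos"])
E
python3 c.py w1
```

```text
t: 3.35
tool_pos: [0.4662, -0.0871, 0.2311]
orientation: [[0.197, 0.98, -0.001], [0.98, -0.197, 0.0], [0.0, -0.001, -1.0]]
wrist_force: [-0.9, 0.4, -0.4]
opening: 0.0601
grip_force: 0.0
3.35 [ 0.4662 -0.0871  0.2311]
```

View pics/w1.png

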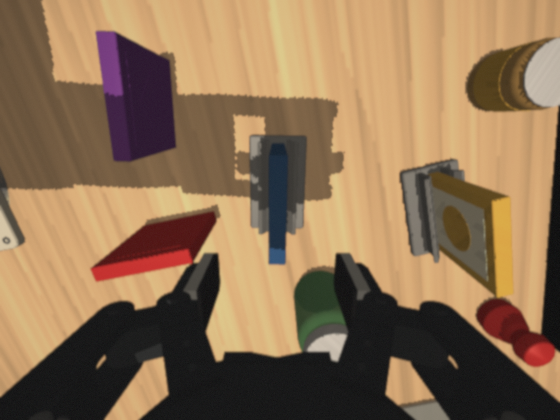

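The wrist view shows the blue tile's top edge running vertically from (278,145) to (277,262). It is centred between the fingers, with its stand around it, so next I measure the edge's ends.

```bash
cat > d.py <<'E'
from h import *
import pickle
np.set_printoptions(precision=4,suppress=True)
w,s=pickle.load(open("pics/w1.pkl","rb"));im=cv2.imread("pics/w1.png")
hsv=cv2.cvtColor(im,cv2.COLOR_BGR2HSV)
m=cv2.inRange(hsv,(95,110,20),(125,255,255));m[:,:255]=0;m[:,300:]=0;m[:135]=0;m[275:]=0
n,l,st,ce=cv2.connectedComponentsWithStats(m);k=1+np.argmax(st[1:,4]);print(st[k])
R=np.array(s["orientation"])
for v in list(range(st[k][1],st[k][1]+st[k][3],12))+[st[k][1]+st[k][3]-1]:
    x=np.where(l[v]==k)[0]
    a,b=[R.T@(at_z(w,(u,v),.132)-s["tool_pos"]) for u in(x.min(),x.max()+1)];print(v,x.min(),x.max(),a,b)
E
python3 d.py
```

```text
[ 270  145   17  118 1776]
145 273 282 [ 0.0525 -0.0036  0.0991] [0.0524 0.0045 0.0991]
157 270 286 [ 0.0428 -0.0061  0.0991] [0.0428 0.0078 0.0991]
169 270 286 [ 0.033  -0.0061  0.0991] [0.0329 0.0079 0.0991]
181 270 285 [ 0.0228 -0.0062  0.0991] [0.0228 0.0072 0.0991]
193 270 285 [ 0.0125 -0.0063  0.0991] [0.0125 0.0073 0.0991]
205 270 285 [ 0.0019 -0.0064  0.0991] [0.0018 0.0074 0.0991]
217 270 284 [-0.009  -0.0064  0.0991] [-0.0091  0.0066  0.0991]
229 270 284 [-0.0202 -0.0065  0.0991] [-0.0202  0.0067  0.0991]
241 271 283 [-0.0317 -0.0057  0.0991] [-0.0317  0.0059  0.0991]
253 270 283 [-0.0435 -0.0067  0.0991] [-0.0435  0.006   0.0991]
262 271 283 [-0.0526 -0.0058  0.0991] [-0.0526  0.006   0.0991]
```

```bash
python3 -m crank '[[0,0.0005,0.04,0],[0,0,0.04,0],[0,0,0.036,0],[0,0,0.03,0],[0,0,0,0],[0,0,0,0]]'; python3 -m crank '[[0,0,0,0],[0,0,0,0],[0,0,0,0],[0,0,0,0],[0,0,0,0],[0,0,0,0]]' 0
```

```text
t: 4.15
tool_pos: [0.4677, -0.0866, 0.0862]
orientation: [[0.195, 0.981, 0.001], [0.981, -0.195, -0.0], [0.0, 0.001, -1.0]]
wrist_force: [-0.3, 0.6, 0.4]
opening: 0.0597
grip_force: 0.0
t: 4.9
tool_pos: [0.4675, -0.0874, 0.0862]
orientation: [[0.197, 0.98, 0.001], [0.98, -0.197, 0.0], [0.0, 0.001, -1.0]]
wrist_force: [-0.6, 1.9, 8.4]
opening: 0.0154
grip_force: 58.5
```

```bash
python3 -m crank '[[0,0,-0.01,0],[0,0,-0.03,0],[0,0,-0.04,0],[0,0,-0.04,0],[0,0,-0.03,0],[0,0,0,0]]'; python3 -m crank '[[0.042,0.02,0,0],[0.042,0.02,0,0],[0.042,0.02,0,0],[0.042,0.02,0,0],[0.042,0.02,0,0]]';python3 -m crank '[[0,0,0,-0.084],[0,0,0,-0.084],[0,0,0,-0.084],[0,0,0,-0.084],[0,0,0,-0.084],[0,0,0,-0.084],[0,0,0,0],[0,0,0,0]]'; python3 c.py w2
```

```text
t: 5.65
tool_pos: [0.4684, -0.0876, 0.2375]
orientation: [[0.197, 0.98, 0.005], [0.98, -0.197, -0.001], [-0.0, 0.005, -1.0]]
wrist_force: [0.3, -0.6, -4.4]
opening: 0.0152
grip_force: 59.1
t: 6.28
tool_pos: [0.6061, 0.1, 0.2328]
orientation: [[0.197, 0.98, -0.004], [0.98, -0.197, -0.001], [-0.001, -0.003, -1.0]]
wrist_force: [0.3, -1.0, -4.4]
opening: 0.0153
grip_force: 59.2
t: 7.28
tool_pos: [0.606, 0.0988, 0.2341]
orientation: [[-0.3, 0.954, -0.002], [0.954, 0.3, -0.0], [0.0, -0.002, -1.0]]
wrist_force: [-0.3, -0.3, -4.3]
opening: 0.0157
grip_force: 59.6
7.275 [0.606  0.0988 0.2341]
```

View pics/w2.png

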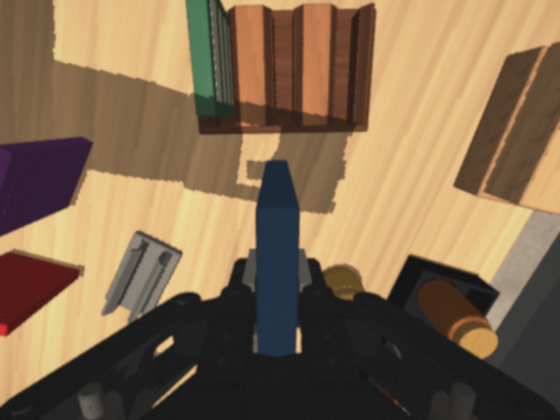

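The wrist view shows the tile held upright, its top edge around col 277. The rack is at the top of the picture, its middle slot between the bars at cols ~270–302. I'll enlarge the rack to read its edges.

```bash
python3 - <<'E'
import cv2
im=cv2.imread("pics/w2.png")[0:145,180:385]
im=cv2.convertScaleAbs(im,alpha=1.6,beta=15)
im=cv2.resize(im,None,fx=3.9,fy=3.9,interpolation=cv2.INTER_CUBIC);cv2.imwrite("pics/w2c.png",im);print(im.shape)
E
```

```text
(566, 800, 3)
```

View pics/w2c.png

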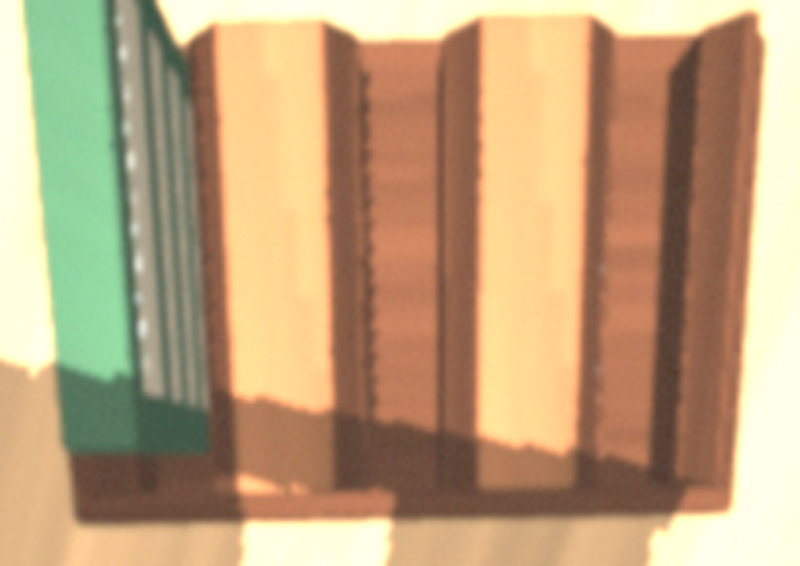

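The crop shows the middle slot's mouth between the bar edges (325,22)–(334,490) and (480,18)–(477,488). The bars' outer edges are (215,25)–(235,490) and (588,18)–(578,488).

```bash
cat > e.py <<'E'
from h import *
import pickle
np.set_printoptions(precision=4,suppress=True)
w,s=pickle.load(open("pics/w2.pkl","rb"));R=np.array(s["orientation"])
f=lambda p,z:R.T@(at_z(w,(180+p[0]/3.9,p[1]/3.9),z)-s["tool_pos"])
for p in [(215,25),(325,22),(480,18),(588,18),(235,490),(334,490),(477,488),(578,488)]:print("top",f(p,.06))
for p in [(78,520),(728,512)]:print("board bottom",f(p,0))
# held tile: top edge ends and bottom near edge in tool frame; tile col symmetric check
im=cv2.imread("pics/w2.png");m=cv2.inRange(cv2.cvtColor(im,cv2.COLOR_BGR2HSV),(95,110,10),(125,255,255));m[:,:240]=0;m[:,310:]=0
for v in (165,175,190,200,210,225,240):
    x=np.where(m[v])[0];print(v,x.min(),x.max())
for z,h in ((.117,"bottom"),(-.003,"top")):
  pass
for p in ((.05,-.008),(.05,.008),(-.05,-.008),(-.05,.008)):
  for dz,n in ((-.046,"top"),(.074,"bot")): print(p,n,proj(w,np.array(s["tool_pos"])+R@np.array([p[0],p[1],dz])))
E
python3 e.py
```

```text
top [ 0.1727 -0.0398  0.1742]
top [ 0.1733 -0.0136  0.1741]
top [0.1741 0.0233 0.1741]
top [0.174 0.049 0.174]
top [ 0.0659 -0.0391  0.1742]
top [ 0.0659 -0.0127  0.1741]
top [0.0663 0.0254 0.174 ]
top [0.0663 0.0522 0.174 ]
board bottom [ 0.0549 -0.0967  0.2343]
board bottom [0.0573 0.1104 0.2339]
165 267 285
175 265 288
190 262 292
200 260 295
210 258 297
225 258 297
240 258 296
(0.05, -0.008) top [256.7045 193.9874]
(0.05, -0.008) bot [267.4047 152.4015]
(0.05, 0.008) top [303.9379 193.9588]
(0.05, 0.008) bot [289.3568 152.3861]
(-0.05, -0.008) top [261.4448 414.0925]
(-0.05, -0.008) bot [268.6114 274.1589]
(-0.05, 0.008) top [297.8005 414.0888]
(-0.05, 0.008) bot [287.8836 274.1507]
```

```bash
python3 -m crank '[[0.042,0.0068,0,0],[0.042,0,0,0],[0.041,0,0,0],[0,0,0,-0.015],[0,0,0.04,0],[0,0,0.04,0],[0,0,0,0],[0,0,0,0]]'; python3 c.py w3; python3 -c "
from h import *
im=manip.read_camera('side');cv2.imwrite('pics/s3.png',cv2.resize(im[90:210,180:340],None,fx=4.5,fy=4.5,interpolation=2))"
```

```text
t: 8.32
tool_pos: [0.5764, 0.22, 0.1565]
orientation: [[-0.315, 0.949, 0.001], [0.949, 0.315, 0.0], [-0.0, 0.002, -1.0]]
wrist_force: [0.1, 0.1, -3.2]
opening: 0.0152
grip_force: 59.6
8.325 [0.5764 0.22   0.1565]
```

View pics/w3.png

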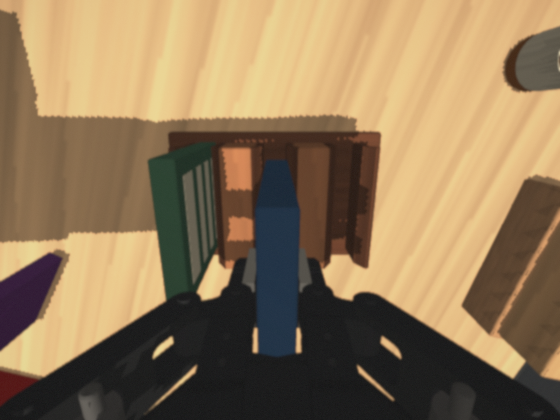

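View pics/s3.png

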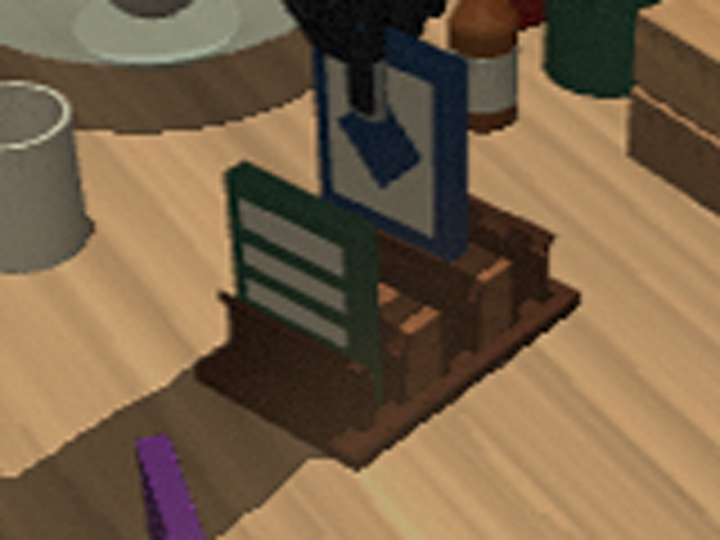

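The wrist view shows the tile's bottom front edge at about (277,160), between the bar edges at cols ~260 and ~296. The side view shows the tile upright above the middle slot. A quick check of the numbers before lowering:

```bash
python3 - <<'E'
from h import *
import pickle
np.set_printoptions(precision=4,suppress=True)
w,s=pickle.load(open("pics/w3.pkl","rb"));R=np.array(s["orientation"]);im=cv2.imread("pics/w3.png")
f=lambda p,z:R.T@(at_z(w,p,z)-s["tool_pos"])
for n,p,z in (("tile bot",(266,160),.082),("tile bot",(288,160),.082),("Lbar far R",(259,144),.06),("Rbar far L",(297,143),.06),("Lbar far L",(222,144),.06),("Rbar far R",(329,143),.06),("Lbar near",(223,266),.06),("Rbar near",(326,265),.06)): print(n,f(p,z))
g=cv2.convertScaleAbs(im[125:275,160:390],alpha=2,beta=10);cv2.imwrite("pics/w3c.png",cv2.resize(g,None,fx=3.4,fy=3.4,interpolation=2))
E
```

```text
tile bot [ 0.0444 -0.0091  0.0745]
tile bot [0.0444 0.0071 0.0745]
Lbar far R [ 0.054  -0.0153  0.0965]
Rbar far L [0.0548 0.015  0.0965]
Lbar far L [ 0.0541 -0.0448  0.0964]
Rbar far R [0.0548 0.0405 0.0966]
Lbar near [-0.0546 -0.05    0.0964]
Rbar near [-0.0537  0.0435  0.0966]
```

View pics/w3c.png

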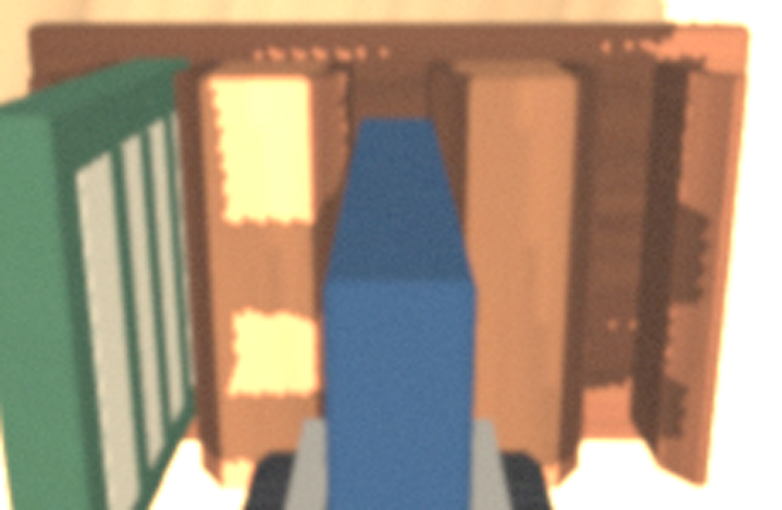

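The crop shows the mouth between cols 312 and 470, centre 391. The tile's bottom edge spans 360–432, centre 396, so it sits about 1 mm to +y and 5 mm short along the slot. I correct both and lower.

```bash
python3 -m crank '[[0.005,-0.001,0.01,0],[0,0,0.02,0],[0,0,0.015,0],[0,0,0.01,0],[0,0,0.005,0],[0,0,0,0],[0,0,0,0]]';  python3 -m crank '[[0,0,0.003,0],[0,0,0.002,0],[0,0,0,0],[0,0,0,0]]'
```

```text
t: 9.3
tool_pos: [0.5733, 0.2247, 0.0958]
orientation: [[-0.315, 0.949, 0.001], [0.949, 0.315, 0.0], [0.0, 0.001, -1.0]]
wrist_force: [0.4, -0.2, -4.5]
opening: 0.0157
grip_force: 59.7
t: 9.8
tool_pos: [0.5729, 0.2246, 0.0904]
orientation: [[-0.315, 0.949, 0.0], [0.949, 0.315, 0.0], [-0.0, 0.0, -1.0]]
wrist_force: [-0.3, 0.2, -4.2]
opening: 0.0151
grip_force: 59.7
```

No side force, so the tile is sliding in freely. I creep down to the floor.

```bash
python3 -m crank '[[0,0,0.0015,0],[0,0,0.001,0],[0,0,0,0],[0,0,0,0]]'; python3 -m crank '[[0,0,0.001,0],[0,0,0.001,0],[0,0,0,0],[0,0,0,0]]'
```

```text
t: 10.3
tool_pos: [0.5729, 0.2246, 0.0878]
orientation: [[-0.316, 0.949, -0.0], [0.949, 0.316, -0.0], [-0.0, -0.0, -1.0]]
wrist_force: [0.1, 0.3, -3.5]
opening: 0.0154
grip_force: 59.7
t: 10.8
tool_pos: [0.573, 0.2247, 0.0863]
orientation: [[-0.316, 0.949, 0.0], [0.949, 0.316, 0.0], [0.0, 0.0, -1.0]]
wrist_force: [-2.4, -0.1, 4.8]
opening: 0.0153
grip_force: 60.5
```

```bash
python3 -m crank '[[0,0,0,0],[0,0,0,0],[0,0,0,0],[0,0,0,0],[0,0,0,0]]' 0.034; python3 -m crank '[[0,0,-0.01,0],[0,0,-0.02,0],[0,0,-0.04,0],[0,0,-0.05,0],[0,0,-0.05,0],[-0.06,0,0,0],[-0.06,0,0,0],[0,0,0,0]]'; python3 -c "
from h import *
im=manip.read_camera('side');cv2.imwrite('pics/s4.png',cv2.resize(im[90:210,180:340],None,fx=4.5,fy=4.5,interpolation=2))"; python3 c.py w4
```

```text
t: 11.42
tool_pos: [0.5729, 0.2246, 0.0858]
orientation: [[-0.316, 0.949, 0.0], [0.949, 0.316, 0.0], [-0.0, 0.0, -1.0]]
wrist_force: [-0.4, 0.7, 0.1]
opening: 0.0339
grip_force: 0.0
t: 12.42
tool_pos: [0.6119, 0.1073, 0.2578]
orientation: [[-0.311, 0.95, 0.003], [0.95, 0.311, -0.0], [-0.001, 0.002, -1.0]]
wrist_force: [-0.5, -0.9, 0.1]
opening: 0.034
grip_force: 0.0
12.475 [0.6113 0.1091 0.2574]
```

View pics/s4.png

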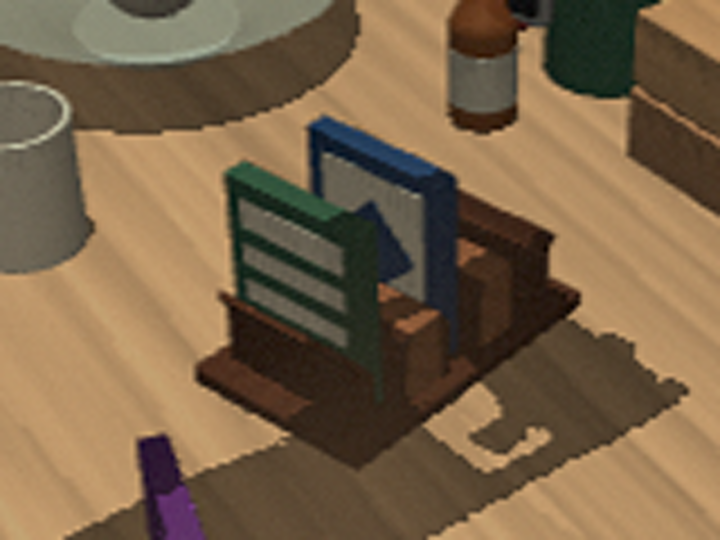

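View pics/w4.png

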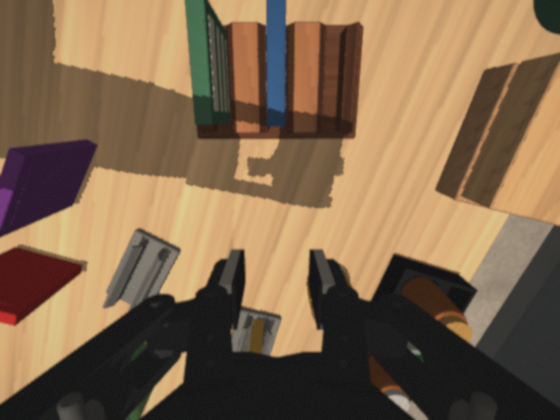

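The side view shows the blue tile standing upright in the middle slot, level with the green tile. The wrist view shows it at cols 267–286, centred along the slot, with the green and amber tiles still standing.

```bash
python3 -c "
from bench import manip
print(manip.close_job())"
```

```text
the job is handed in; nothing more can be done
None
```

The blue tile is standing upright on the floor of the rack's middle slot, set down gently and released after about 12.5 s; the amber and green tiles were left alone, and the job is handed in (no verdict returned).

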